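# Wedge a heat sink off its front rests

### The job

Lay the finned heat sink lengthways on the inspection stand, fins up and centred, with one end resting on the two front posts and the other on the rear ledge just short of the rear stop, and let go of it. Then take the wedge by its grip block and slide it, thin end first, along the stand's bed between the two front posts until the near end of the heat sink just lifts off both posts, about 4 mm and not more than 8 mm, the far end staying on the ledge. Finish while still gripping the wedge there, not touching the heat sink, and leave the other things on the bench where they are.

Things in the scene. Friction and masses are not known exactly. Their poses are not given: they have to be found in the camera images.
- stand: fixed grey inspection stand. Origin: on the bench under its bed; x runs from the open front (nearer the robot) to the rear stop, z up. Bed: plate 94 mm wide, x = -110 to +100 mm, top 8 mm above the bench. Stop: x = +86 to +95 mm, 60 mm wide, 30 mm high above the bed; a heat sink centred at x = 22 mm lies 4 mm short of it, and the pushed wedge may slide it back against it
- front_posts: two narrow steel posts fixed to the stand: 6 mm long, 10 mm wide, 14 mm high above the bed (tops at z = 22 mm), centred at x = -24 mm, y = -20 and +20 mm of the stand, with a 30 mm free lane between them. Origin and axes: as the stand's
- rear_ledge: steel ledge fixed to the stand: 6 mm long, 54 mm wide, 14 mm high above the bed (top at z = 22 mm), centred at x = +70 mm of the stand. Origin and axes: as the stand's
- heat_sink: loose aluminium heat sink, a plate with six fins along its length: 120 mm long (x), 50 mm wide (y), 26 mm high (plate 10 mm, fins above), about 0.3 kg, alike both ways round. Outer fins are flush with the sides; grip it across its 50 mm width. Origin: centre of its underside; it starts flat on the bench, fins up
- sink_end_a (a point): middle of the lower edge of one end of the heat sink, 60 mm from its origin along its -x
- sink_end_b (a point): middle of the lower edge of the other end of the heat sink, 60 mm from its origin along its +x
- wedge: loose grey plastic wedge, 125 mm long (x), 20 mm wide (y), about 0.1 kg, starts flat on the bench. Origin: in its flat underside. Thin nose at x = +62 mm, 3 mm high; the top rises 1 in 4 from there to 23 mm at x = -18 mm, runs level to x = -33 mm; behind (x = -33 to -63 mm) stands the grip block, 30 mm long, 20 mm wide, 40 mm high, sides ribbed
- wedge_nose (a point): middle of the lower edge of the wedge's thin nose, 62 mm ahead of its origin
- wedge_grip (a point): middle of the wedge's grip block, 26 mm above its underside and 48 mm behind its origin; grip across the 20 mm width
- loupe: bystander: black loupe standing on its cup, 38 mm round, 28 mm high; origin under its middle
- grease_jar: bystander: small white jar with a black screw lid, 38 mm round, 40 mm high; origin under its middle
- stamp: bystander: hand stamp with a knob handle, 24x34x56 mm; origin under its middle
- strip: bystander: carrier strip with nine small black parts, 20x150x9 mm, long axis y; origin under its middle
- part_a: bystander: black moulded part, 24x20x8 mm, left of the stand; origin under its middle
- part_b: bystander: black moulded part, 24x20x8 mm, right of the stand; origin under its middle
- tweezers: bystander: steel tweezers lying on the bench, 10x120x10 mm, long axis y; origin under their middle
- spool: bystander: wire spool with blue flanges, 53 mm round, 40 mm high, far left; origin under its middle

How it is judged:
By the outcome, as a careful person would: the job done as asked, in the order asked, and still so for the second after the job is handed in, while the arm keeps its last pose, push and grip.
It also fails if it takes over 59 s, if anything falls off the work surface, if the arm or the gripper's body presses on something with over 40 N, if the wrist force passes 120 N, or if a joint passes its speed limit or range.

### The arm

A 6-joint arm with a two-finger parallel gripper is mounted at the origin on a cart in front of the work surface, level with it; the furniture and walls round the work are solid. World frame = base frame: x ahead of the robot, y to its left, z up, the work surface at z = 0. Lengths are in m, angles in rad, forces in N, time in s.
With the tool pointing down it reaches from about 0.35 to 0.85 m from the base axis. Payload 8.1 kg.
Tool frame: the origin (TCP) lies midway between the tips of the shut fingers; the grasp point (between the pads) lies 19 mm behind it; z points along the fingers, y is the direction in which the jaws open and shut (so a half turn about z gives the same grasp; the last joint's range is limited). The gripper opens to 93 mm and grips with 3 to 60 N. Pads are 15 mm wide; open, the fingers measure 128 mm over their backs; the gripper's body (75 mm by 188 mm) begins 65 mm behind the grasp point.
Start: joints at [-1.386, 0.13, 1.488, -0, 1.523, -0.085], TCP at [0.16, -0.578, 0.219] pointing down, gripper open.
Joint ranges: [-2.96, 2.96], [-0.89, 2.26], [0.02, 2.5], [-1.34, 4.48], [0, 2.73], [-2.66, 2.66]. Speed limits (rad/s): [2.39, 2.39, 2.79, 3.14, 3.14, 3.14].

### API

Orientations are given as a rotation vector (axis times angle).
In Python, from plant import robot gives the robot as it stands. The module is installed in compiled form; this text tells all that it offers.
- The arm moves only by the shell command python3 -m pendant 'ROWS' [FORCE]. ROWS is JSON, a list of rows, each an object with "translation": the shift along the tool's x, y, z in mm, a list of three; "twist": the turn, a rotation vector about the tool's x, y, z in rad, a list of three; "grip": the opening, from -1 (shut) to 1 (fully open). A call has exactly 10 rows; each row shifts and turns the pose as measured when the row begins, along the tool's axes as they then stand; what a row does not reach is not made up. A row lasts 1/10 s, in which the tool goes at most 50 mm and 8.59 degrees, less where a joint would pass 70% of its speed; a pose out of reach is approached as far as the arm can. A call is refused whole if a number of a shift passes 50 or a number of a turn 0.15, either way. A call with a gripper value outside its range is refused whole. The fingers move at their own pace and stop on an object; FORCE is the grip in N (left out, the last holds). Time passes only in rows, so rows that do not move let the fingers close, or fill a call up. It gives the time, the measured TCP pose, the force and the opening at its end, in the units of the state.
- robot.read_state(): the state, without advancing time (a new reading comes with each control period).
- robot.read_camera(name): name is "scene" or "top" or "wrist"; returns (picture, depth): 420x560x3 uint8, red, green, blue; 420x560 float32, m along the optical axis (not along the pixel's ray), 0 where there is no reading.
- robot.camera_info(name): a dict with "vertical_fov" (degrees; the focal length in pixels is half the picture's height over the tangent of half this angle, whatever the lens; pixels are square), "cx", "cy" (the principal point, pixels), "cam_to_world" (4x4, takes a point from camera to world coordinates). Camera axes: x right, y up, looking along -z (the intrinsics and any distortion apply to the point x, -y, -z); pixel columns grow to the right and rows downward; lengths in m; the calibration is good to about 2 mm. The wrist camera is an equidistant fisheye: a pixel r from the principal point sees the ray r / f radians off the axis. A picture is of the moment at which its call begins: read the wrist's pose just before it. camera_info takes no time and is no camera call; for the wrist camera it gives the pose at the moment of the call.
- robot.close_job(): hands the job in, once; it reports no verdict.
The state is a dict: "t": time; "q": joint angles; "dq": joint speeds; "joint_torque": joint torques, N m; "tool_pos": TCP position; "orientation": TCP orientation; "force": force on the tool from outside, world axes, zero at the start; "wrist_torque": the same for the moment, N m; "opening": finger opening in m.
Only numpy, scipy, OpenCV 4.12 (cv2) and the standard library are available. Lean on these libraries where they do the work, as an engineer would, in place of code of your own. Each camera call takes 0.05 s, during which the arm holds its last target. There are 200 camera calls.

## Working session

There is one attempt and no reset: what is moved stays moved. The work goes in short steps, Python scripts to look and compute and a shell command to move; the robot and the scene stay as the last step left them, time stands still between calls to the robot, and variables do not carry over. Pictures are saved under pics/ and viewed, about 8 in all and at most 12, crops included, and the job is handed in when it is done.

```bash
mkdir -p pics
cat > h.py <<'E'
import numpy as np,cv2
from plant import robot
from scipy.spatial.transform import Rotation as R
def cloud(name):
    info=robot.camera_info(name); p,d=robot.read_camera(name)
    h,w=d.shape; f=h/2/np.tan(np.radians(info['vertical_fov'])/2)
    v,u=np.mgrid[:h,:w]; a=(u-info['cx'])/f; b=(v-info['cy'])/f
    if name=='wrist':
        r=np.hypot(a,b)+1e-9; a,b=a*np.tan(r)/r,b*np.tan(r)/r
    T=np.array(info['cam_to_world'])
    P=np.stack([a*d,-b*d,-d],-1)@T[:3,:3].T+T[:3,3]; P[d==0]=np.nan
    return p,d,P
def save(n,p): cv2.imwrite(f'pics/{n}.png',p[...,::-1])
E
python3 - <<'E'
from h import *
s=robot.read_state();print(s['tool_pos'],s['orientation'],s['opening'],s['t'])
for n in('top','scene'):
    i=robot.camera_info(n);print({k:(np.round(x,3).tolist()) for k,x in i.items() if not isinstance(x,str)})
    p,d,P=cloud(n);save(n,p);np.savez(n,p=p,d=d,P=P)
    print((d==0).mean())
E
```

```text
[ 0.15983169 -0.57773838  0.21760644] [-3.11127791e+00 -4.22255826e-01  1.43743926e-04] 0.09295615506111331 0.0
{'vertical_fov': 46.81, 'cx': 284.001, 'cy': 213.4, 'cam_to_world': [[0.014, 0.996, -0.085, 0.438], [-1.0, 0.014, -0.004, 0.022], [-0.003, 0.085, 0.996, 1.357], [0.0, 0.0, 0.0, 1.0]]}
0.004064625850340136
{'vertical_fov': 46.718, 'cx': 279.194, 'cy': 209.927, 'cam_to_world': [[0.76, 0.315, -0.568, -0.363], [-0.649, 0.343, -0.679, -1.066], [-0.019, 0.885, 0.465, 0.77], [0.0, 0.0, 0.0, 1.0]]}
0.012534013605442177
```

View pics/top.png

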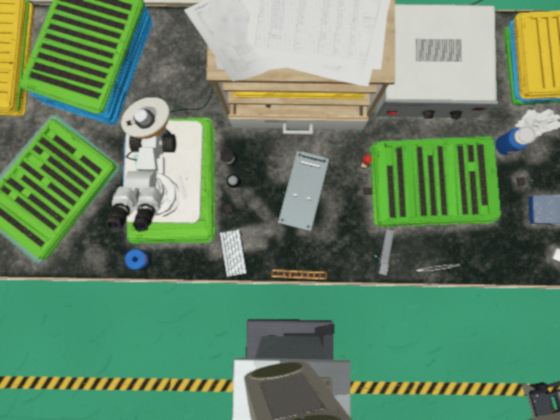

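View pics/scene.png

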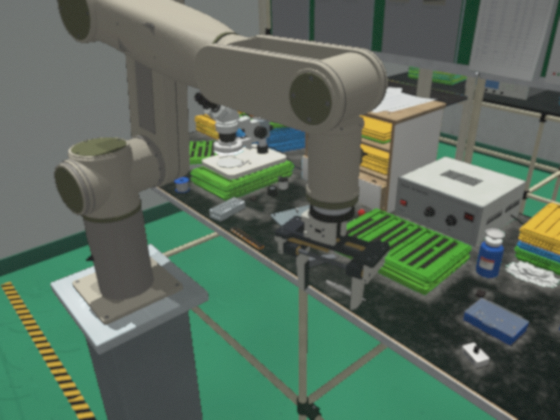

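The top view shows the stand at about (303,190) px, heat sink (232,253), wedge (387,252), strip (299,274) and tweezers (437,267). The cabinet is behind the stand and a green crate is at its right. Next I measure the three items.

Run:
```python
from h import *
z=np.load('top.npz');p,P=z['p'],z['P']
def box(n,c0,c1,r0,r1,zmin,zmax):
    m=np.zeros(P.shape[:2],bool);m[r0:r1,c0:c1]=1
    m&=(P[...,2]>zmin)&(P[...,2]<zmax)
    k,l,s,_=cv2.connectedComponentsWithStats(m.astype(np.uint8))
    i=1+np.argmax(s[1:,4]);m=l==i
    X=P[m];(c,sz,a)=cv2.minAreaRect((X[:,:2]*1000).astype(np.float32))
    print(n,m.sum(),np.round(c,1),np.round(sz,1),round(a,1),'z pct',np.round(np.percentile(X[:,2],[5,50,95,100]),4))
    return m
print('bench',np.nanmedian(P[225:235,250:275,2]))
box('sink',210,255,225,285,.012,.05)
box('wedge',370,402,222,282,.006,.06)
box('stand',270,340,140,240,.004,.06)
m=box('posts/stop',270,340,140,240,.016,.06)
box('strip',265,335,262,284,.004,.03)
for n,b in dict(crateR=(400,470,150,210),cab=(250,350,100,140),scope=(120,210,120,230),boxgrey=(390,490,20,80)).items():
    X=P[b[2]:b[3],b[0]:b[1]].reshape(-1,3);print(n,np.round(np.nanmin(X,0),3),np.round(np.nanmax(X,0),3))
X=P[100:140,230:370];print(np.round(P[100:140:4,297],3))
q=cv2.resize(p[140:290,200:420],None,fx=3.6,fy=3.6,interpolation=2);save('topcrop',q)
```

```text
bench -4.395623843012064e-05
sink 503 [441.3 165.3] [119.5  51. ] 10.6 z pct [0.0126 0.023  0.0293 0.0332]
wedge 347 [ 451.1 -254.5] [ 21.8 125.5] 77.3 z pct [0.0074 0.0205 0.042  0.0488]
stand 2411 [620.2 -22.2] [115.2 229.4] 76.8 z pct [0.0048 0.0087 0.0229 0.0412]
posts/stop 104 [710.5 -49.7] [58.9  9.9] 75.9 z pct [0.0187 0.0367 0.0407 0.0412]
strip 292 [381.8 -16.2] [149.5  28.3] 87.0 z pct [0.0045 0.0084 0.0137 0.0169]
crateR [ 0.564 -0.476  0.042] [ 0.73  -0.283  0.068]
cab [ 0.763 -0.155 -0.008] [0.86  0.128 0.13 ]
scope [ 0.486  0.227 -0.009] [0.814 0.501 0.364]
boxgrey [ 0.822 -0.501  0.132] [ 1.055 -0.2    0.331]
[[ 0.839 -0.003  0.125]
 [ 0.829 -0.003  0.121]
 [ 0.85  -0.005  0.021]
 [ 0.838 -0.005  0.02 ]
 [ 0.802 -0.003  0.107]
 [ 0.792 -0.004  0.101]
 [ 0.793 -0.005  0.061]
 [ 0.793 -0.006  0.016]
 [ 0.768 -0.005  0.071]
 [ 0.774 -0.006  0.003]]
```

View pics/topcrop.png

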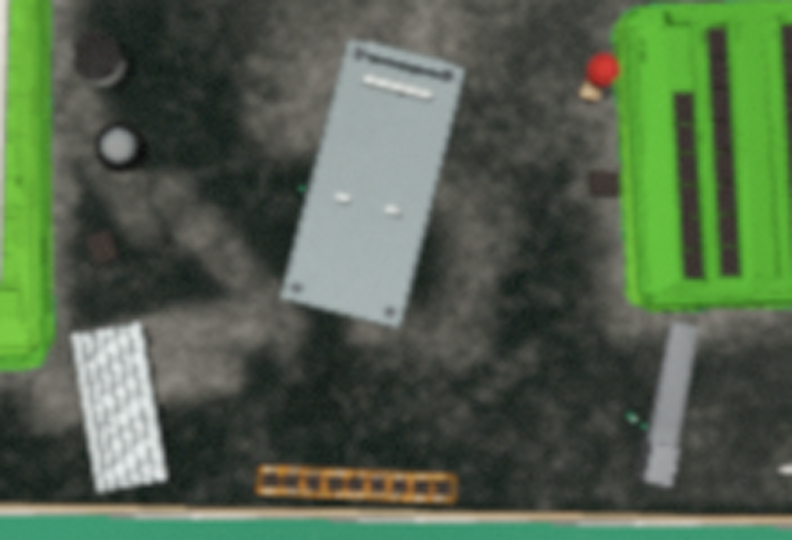

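The crop shows the stand's long axis leaning right (about -13°), with posts at crop (343,198) and (393,211) and the ledge at (398,88). The sink is at yaw of about +10.6° beside the tray. The wedge nose points away from the robot beside the crate. I'll move above the sink.

```bash
python3 -m pendant '[{"translation":[39,-19,0],"twist":[0,0,0],"grip":1},{"translation":[39,-19,0],"twist":[0,0,0],"grip":1},{"translation":[39,-19,0],"twist":[0,0,0],"grip":1},{"translation":[39,-19,0],"twist":[0,0,0],"grip":1},{"translation":[39,-19,0],"twist":[0,0,0],"grip":1},{"translation":[39,-19,0],"twist":[0,0,0],"grip":1},{"translation":[39,-19,0],"twist":[0,0,0],"grip":1},{"translation":[39,-19,0],"twist":[0,0,0],"grip":1},{"translation":[13,-41,0],"twist":[0,0,0],"grip":1},{"translation":[13,-41,0],"twist":[0,0,0],"grip":1}]' 40
python3 -m pendant '[{"translation":[13,-41,0],"twist":[0,0,0],"grip":1},{"translation":[13,-41,0],"twist":[0,0,0],"grip":1},{"translation":[13,-41,0],"twist":[0,0,0],"grip":1},{"translation":[13,-41,0],"twist":[0,0,0],"grip":1},{"translation":[13,-41,0],"twist":[0,0,0],"grip":1},{"translation":[13,-41,0],"twist":[0,0,0.04],"grip":1},{"translation":[13,-41,0],"twist":[0,0,0.04],"grip":1},{"translation":[13,-41,0],"twist":[0,0,0],"grip":1},{"translation":[13,-41,0],"twist":[0,0,0],"grip":1},{"translation":[13,-41,0],"twist":[0,0,0],"grip":1}]'
cat >> h.py <<'E'
def go(x,y,z,yaw,s=None):
    "mm, deg: remaining move in tool axes"
    s=s or robot.read_state(); M=R.from_rotvec(s['orientation']).as_matrix()
    Z=np.array([[1,0,0],[0,-1,0],[0,0,-1.]]); T=R.from_euler('z',yaw,degrees=True).as_matrix()@Z
    cur=np.degrees(np.arctan2(M[1,0],M[0,0]))
    print('at',np.round(np.array(s['tool_pos'])*1000,1),'yaw',round(cur,2),'t',s['t'],'F',np.round(s['force'],1),'op',round(s['opening']*1000,1))
    print(' d tool',np.round(M.T@(np.array([x,y,z])-np.array(s['tool_pos'])*1000),1),'twist',np.round(R.from_matrix(M.T@T).as_rotvec(),4))
E
python3 - <<'E'
from h import *
go(441,165,150,10.6)
P=np.load('top.npz')['P']
print('tray',np.round(P[200:245:4,196:216:4,2],3).tolist())
p,d,P=cloud('wrist');save('w1',p);np.savez('w1',p=p,P=P)
E
```

```text
t: 1.1
tool_pos: [0.4299, -0.2528, 0.2117]
orientation: [-3.105, -0.407, 0.008]
force: [1.9, 0.2, 0.7]
opening: 0.093
t: 2.1
tool_pos: [0.4578, 0.1941, 0.2124]
orientation: [-3.118, -0.276, 0.014]
force: [0.6, -0.9, -0.3]
opening: 0.093
at [457.8 194.1 212.4] yaw 10.12 t 2.1 F [ 0.6 -0.9 -0.3] op 93.0
 d tool [-21.1  26.5  62.3] twist [-0.0122  0.0078 -0.0085]
tray [[0.086, 0.081, 0.052, 0.06, 0.055], [0.084, 0.085, 0.067, 0.066, 0.051], [0.085, 0.079, 0.062, 0.062, 0.05], [0.091, 0.078, 0.053, 0.066, 0.058], [0.081, 0.076, 0.062, 0.061, 0.052], [0.088, 0.062, 0.061, 0.059, 0.055], [nan, 0.055, 0.053, 0.063, 0.06], [0.062, 0.064, 0.064, 0.058, 0.057], [0.064, 0.057, 0.068, 0.06, 0.056], [0.058, 0.059, 0.059, 0.061, 0.051], [0.051, 0.059, 0.055, 0.056, 0.029], [0.003, 0.002, 0.004, 0.004, -0.006]]
```

View pics/w1.png

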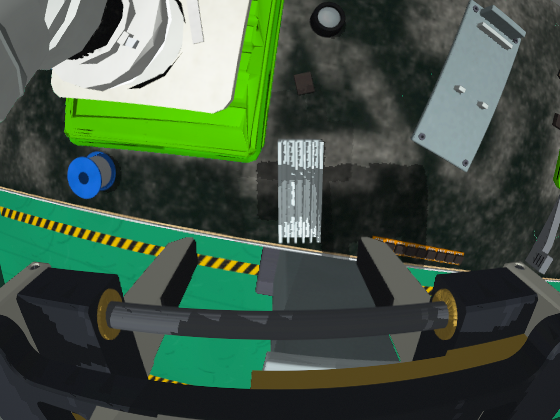

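The wrist view shows the sink at about (300,190) px, the tray at its left with a clear gap, and the stand at (470,85). I measure both in this view.

Run:
```python
from h import *
z=np.load('w1.npz');p,P=z['p'],z['P']
def rect(n,c0,c1,r0,r1,z0,z1):
    m=np.zeros(P.shape[:2],bool);m[r0:r1,c0:c1]=1;m&=(P[...,2]>z0)&(P[...,2]<z1)
    k,l,s,_=cv2.connectedComponentsWithStats(m.astype(np.uint8));m=l==1+np.argmax(s[1:,4])
    X=P[m];c,sz,a=cv2.minAreaRect((X[:,:2]*1000).astype(np.float32));print(n,m.sum(),np.round(c,1),np.round(sz,1),round(a,2),np.round(np.percentile(X[:,2],[5,50,95]),4))
rect('sink',270,332,130,252,.006,.05)
rect('bed',405,530,0,178,.005,.012)
rect('stop',455,530,0,60,.030,.045)
m=np.zeros(P.shape[:2],bool);m[75:115,445:495]=1;m&=(P[...,2]>.016)&(P[...,2]<.03)
k,l,s,_=cv2.connectedComponentsWithStats(m.astype(np.uint8))
for i in range(1,k):
    if s[i,4]>4:print('post',s[i,4],np.round(P[l==i].mean(0)*1000,1))
print('bench',np.nanmedian(P[100:150,330:400,2]))
```

```text
sink 4396 [441.8 166.3] [119.7  50.4] 10.56 [0.0093 0.0116 0.027 ]
bed 8803 [618.7 -25.9] [ 95.7 210.7] 76.37 [0.0068 0.0082 0.0097]
stop 364 [711.2 -47.6] [59.5 10.2] 75.73 [0.0308 0.0375 0.0393]
post 46 [604.8  -1.   20.8]
post 44 [595.7 -39.5  20.8]
bench 0.0004087276864811473
```

```bash
python3 - <<'E'
from h import *
go(441.8,166.3,60,10.56)
E
python3 -m pendant '[{"translation":[-10,13,20],"twist":[-0.012,0.008,-0.008],"grip":0.8},{"translation":[-9,12,30],"twist":[0,0,0],"grip":0.8},{"translation":[0,0,30],"twist":[0,0,0],"grip":0.8},{"translation":[0,0,30],"twist":[0,0,0],"grip":0.8},{"translation":[0,0,30],"twist":[0,0,0],"grip":0.8},{"translation":[0,0,0],"twist":[0,0,0],"grip":0.8},{"translation":[0,0,0],"twist":[0,0,0],"grip":0.8},{"translation":[0,0,0],"twist":[0,0,0],"grip":0.8},{"translation":[0,0,0],"twist":[0,0,0],"grip":0.8},{"translation":[0,0,0],"twist":[0,0,0],"grip":0.8}]'
python3 -c "
from h import *
go(441.8,166.3,3,10.56)"
```

```text
at [457.6 199.8 212.3] yaw 10.28 t 2.15 F [-4.9  2.4  0.3] op 92.7
 d tool [-20.4  32.6 152. ] twist [-0.016   0.0072 -0.005 ]
t: 3.15
tool_pos: [0.4435, 0.1764, 0.0712]
orientation: [-3.122, -0.307, -0.006]
force: [0.9, -0.1, 0.1]
opening: 0.0838
at [443.5 176.4  71.2] yaw 11.24 t 3.15 F [ 0.9 -0.1  0.1] op 83.8
 d tool [-4.   9.9 68.2] twist [-0.0044 -0.0045  0.0119]
```

```bash
python3 -m pendant '[{"translation":[-4,10,0],"twist":[0,0,0.012],"grip":0.7},{"translation":[0,0,18],"twist":[0,0,0],"grip":0.7},{"translation":[0,0,18],"twist":[0,0,0],"grip":0.7},{"translation":[0,0,14],"twist":[0,0,0],"grip":0.7},{"translation":[0,0,10],"twist":[0,0,0],"grip":0.7},{"translation":[0,0,0],"twist":[0,0,0],"grip":0.7},{"translation":[0,0,0],"twist":[0,0,0],"grip":0.7},{"translation":[0,0,0],"twist":[0,0,0],"grip":0.7},{"translation":[0,0,0],"twist":[0,0,0],"grip":0.7},{"translation":[0,0,0],"twist":[0,0,0],"grip":0.7}]'
python3 -c "
from h import *
go(441.8,166.3,3,10.56)"
```

```text
t: 4.15
tool_pos: [0.448, 0.1638, 0.0173]
orientation: [-3.123, -0.283, -0.027]
force: [0.1, 0.3, -0.8]
opening: 0.0787
at [448.  163.8  17.3] yaw 10.34 t 4.15 F [ 0.1  0.3 -0.8] op 78.7
 d tool [-5.9 -3.5 14.2] twist [-0.0041 -0.0179 -0.0038]
```

```bash
python3 -m pendant '[{"translation":[-6,-3,5],"twist":[-0.004,-0.018,-0.004],"grip":0.7},{"translation":[0,0,7],"twist":[0,0,0],"grip":0.7},{"translation":[0,0,2],"twist":[0,0,0],"grip":0.7},{"translation":[0,0,0],"twist":[0,0,0],"grip":0.7},{"translation":[0,0,0],"twist":[0,0,0],"grip":-1},{"translation":[0,0,0],"twist":[0,0,0],"grip":-1},{"translation":[0,0,0],"twist":[0,0,0],"grip":-1},{"translation":[0,0,0],"twist":[0,0,0],"grip":-1},{"translation":[0,0,0],"twist":[0,0,0],"grip":-1},{"translation":[0,0,0],"twist":[0,0,0],"grip":-1}]' 40
python3 -c "
from h import *
go(441.8,166.3,3,10.56)"
```

```text
t: 5.15
tool_pos: [0.4412, 0.1663, 0.0023]
orientation: [3.128, 0.291, -0.002]
force: [0.1, 0.4, -0.8]
opening: 0.0496
at [441.2 166.3   2.3] yaw 10.62 t 5.15 F [ 0.1  0.4 -0.8] op 49.6
 d tool [ 0.5  0.1 -0.7] twist [0.     0.0011 0.001 ]
```

```bash
python3 -m pendant '[{"translation":[0,0,-15],"twist":[0,0,0],"grip":-1},{"translation":[0,0,-35],"twist":[0,0,0],"grip":-1},{"translation":[0,0,-40],"twist":[0,0,0],"grip":-1},{"translation":[15,21,0],"twist":[0,0,0],"grip":-1},{"translation":[23,33,0],"twist":[0,0,0],"grip":-1},{"translation":[23,33,0],"twist":[0,0,0],"grip":-1},{"translation":[23,33,0],"twist":[0,0,0],"grip":-1},{"translation":[23,33,0],"twist":[0,0,0],"grip":-1},{"translation":[23,33,0],"twist":[0,0,0],"grip":-1},{"translation":[15,21,0],"twist":[0,0,0],"grip":-1}]'
python3 -m pendant '[{"translation":[0,0,0],"twist":[0,0,0.1],"grip":-1},{"translation":[0,0,0],"twist":[0,0,0.1],"grip":-1},{"translation":[0,0,0],"twist":[0,0,0.1],"grip":-1},{"translation":[0,0,0],"twist":[0,0,0.1],"grip":-1},{"translation":[0,0,0],"twist":[0,0,0],"grip":-1},{"translation":[0,0,0],"twist":[0,0,0],"grip":-1},{"translation":[0,0,0],"twist":[0,0,0],"grip":-1},{"translation":[0,0,0],"twist":[0,0,0],"grip":-1},{"translation":[0,0,0],"twist":[0,0,0],"grip":-1},{"translation":[0,0,0],"twist":[0,0,0],"grip":-1}]'
python3 -c "
from h import *
go(644.5,-31.6,60,-13.4)"
```

```text
t: 6.15
tool_pos: [0.6223, -0.0152, 0.0902]
orientation: [3.127, 0.3, -0.015]
force: [-0.4, 0.5, -2.0]
opening: 0.0497
t: 7.15
tool_pos: [0.6212, -0.0199, 0.0844]
orientation: [3.119, -0.345, -0.028]
force: [0.0, 0.2, -3.5]
opening: 0.0498
at [621.2 -19.9  84.4] yaw -12.62 t 7.15 F [ 0.   0.2 -3.5] op 49.8
 d tool [25.7  6.2 24. ] twist [0.0057 0.0174 0.0136]
```

```bash
python3 -m pendant '[{"translation":[13,3,4],"twist":[0.006,0.017,0.014],"grip":-1},{"translation":[13,3,10],"twist":[0,0,0],"grip":-1},{"translation":[0,0,10],"twist":[0,0,0],"grip":-1},{"translation":[0,0,5],"twist":[0,0,0],"grip":-1},{"translation":[0,0,0],"twist":[0,0,0],"grip":-1},{"translation":[0,0,0],"twist":[0,0,0],"grip":-1},{"translation":[0,0,0],"twist":[0,0,0],"grip":-1},{"translation":[0,0,0],"twist":[0,0,0],"grip":-1},{"translation":[0,0,0],"twist":[0,0,0],"grip":-1},{"translation":[0,0,0],"twist":[0,0,0],"grip":-1}]'
python3 - <<'E'
from h import *
go(644.5,-31.6,26,-13.4)
p,d,P=cloud('wrist');save('w2',p);np.savez('w2',p=p,P=P)
E
```

```text
t: 8.15
tool_pos: [0.6477, -0.0324, 0.0545]
orientation: [-3.119, 0.369, -0.008]
force: [1.4, 0.4, -2.8]
opening: 0.0495
at [647.7 -32.4  54.5] yaw -13.5 t 8.15 F [ 1.4  0.4 -2.8] op 49.5
 d tool [-3.4  0.  28.5] twist [-0.0015 -0.0048 -0.0017]
```

View pics/w2.png

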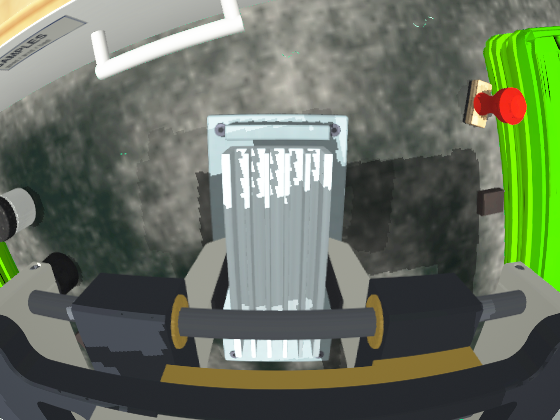

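The sink hangs over the stand, square and centred: stand bed at cols 208-348, sink 222-333, stop at row 128. A numeric check of the stop and sink in this view comes before lowering.

Run:
```python
from h import *
z=np.load('w2.npz');P=z['P']
def rect(n,c0,c1,r0,r1,z0,z1):
    m=np.zeros(P.shape[:2],bool);m[r0:r1,c0:c1]=1;m&=(P[...,2]>z0)&(P[...,2]<z1)
    k,l,s,_=cv2.connectedComponentsWithStats(m.astype(np.uint8));m=l==1+np.argmax(s[1:,4])
    X=P[m]*1000;c,sz,a=cv2.minAreaRect(X[:,:2].astype(np.float32))
    Q=(X[:,:2]-[623.5,-26.5])@R.from_euler('z',-13.4,degrees=True).as_matrix()[:2,:2]
    print(n,m.sum(),np.round(c,1),np.round(sz,1),round(a,2),'stand frame lo/hi',np.round(np.percentile(Q,[1,99],axis=0),1).tolist())
rect('stop',205,350,110,150,.032,.043)
rect('bed',205,350,110,230,.005,.012)
rect('finsfar',215,340,140,235,.060,.090)
```

```text
stop 1659 [712.3 -48.6] [59.5  8.9] 76.51 stand frame lo/hi [[87.2, -29.9], [95.8, 28.0]]
bed 4861 [682.2 -41.5] [94.3 81. ] 76.46 stand frame lo/hi [[21.7, -47.4], [100.5, 45.4]]
finsfar 9353 [684.1 -41.7] [50.6 46.2] 76.56 stand frame lo/hi [[40.6, -25.2], [85.3, 23.6]]
```

```bash
python3 -m pendant '[{"translation":[-3,0,4],"twist":[-0.001,-0.005,0],"grip":-1},{"translation":[0,0,8],"twist":[0,0,0],"grip":-1},{"translation":[0,0,8],"twist":[0,0,0],"grip":-1},{"translation":[0,0,3],"twist":[0,0,0],"grip":-1},{"translation":[0,0,1],"twist":[0,0,0],"grip":-1},{"translation":[0,0,0],"twist":[0,0,0],"grip":-1},{"translation":[0,0,0],"twist":[0,0,0],"grip":-1},{"translation":[0,0,0],"twist":[0,0,0],"grip":-1},{"translation":[0,0,0],"twist":[0,0,0],"grip":-1},{"translation":[0,0,0],"twist":[0,0,0],"grip":-1}]'
python3 -c "
from h import *
go(645,-32,24.5,-13.4)"
```

```text
t: 9.2
tool_pos: [0.6445, -0.0316, 0.0282]
orientation: [-3.119, 0.369, 0.001]
force: [0.3, -0.7, -3.5]
opening: 0.0497
at [644.5 -31.6  28.2] yaw -13.5 t 9.2 F [ 0.3 -0.7 -3.5] op 49.7
 d tool [0.6 0.3 3.7] twist [-0.0005  0.0008 -0.0017]
```

```bash
python3 -m pendant '[{"translation":[0,0,2],"twist":[0,0,0],"grip":-1},{"translation":[0,0,1.5],"twist":[0,0,0],"grip":-1},{"translation":[0,0,0.7],"twist":[0,0,0],"grip":-1},{"translation":[0,0,0],"twist":[0,0,0],"grip":-1},{"translation":[0,0,0],"twist":[0,0,0],"grip":-1},{"translation":[0,0,0],"twist":[0,0,0],"grip":-1},{"translation":[0,0,0],"twist":[0,0,0],"grip":-1},{"translation":[0,0,0],"twist":[0,0,0],"grip":-1},{"translation":[0,0,0],"twist":[0,0,0],"grip":-1},{"translation":[0,0,0],"twist":[0,0,0],"grip":-1}]'
python3 -c "
from h import *
go(645,-32,24.5,-13.4)"
```

```text
t: 10.2
tool_pos: [0.645, -0.0317, 0.0244]
orientation: [-3.119, 0.369, -0.001]
force: [-0.0, -0.1, -2.2]
opening: 0.0496
at [645.  -31.7  24.4] yaw -13.5 t 10.2 F [-0.  -0.1 -2.2] op 49.6
 d tool [ 0.1  0.3 -0.1] twist [-0.0006 -0.0003 -0.0017]
```

```bash
python3 -m pendant '[{"translation":[0,0,0.5],"twist":[0,0,0],"grip":-1},{"translation":[0,0,0.3],"twist":[0,0,0],"grip":-1},{"translation":[0,0,0],"twist":[0,0,0],"grip":0.5},{"translation":[0,0,0],"twist":[0,0,0],"grip":0.5},{"translation":[0,0,0],"twist":[0,0,0],"grip":0.5},{"translation":[0,0,0],"twist":[0,0,0],"grip":0.5},{"translation":[0,0,-10],"twist":[0,0,0],"grip":0.5},{"translation":[0,0,-30],"twist":[0,0,0],"grip":0.5},{"translation":[0,0,-40],"twist":[0,0,0],"grip":0.5},{"translation":[-20,0,-40],"twist":[0,0,0],"grip":0.5}]'
python3 - <<'E'
from h import *
go(400,-244,110,-12.7)
E
```

```text
t: 11.2
tool_pos: [0.6224, -0.0271, 0.1423]
orientation: [-3.119, 0.37, 0.015]
force: [-0.2, 0.6, 1.6]
opening: 0.0695
at [622.4 -27.1 142.3] yaw -13.53 t 11.2 F [-0.2  0.6  1.6] op 69.5
 d tool [-165.2  262.9   34. ] twist [ 0.0006  0.0093 -0.0145]
```

```bash
python3 -m pendant '[{"translation":[-15,22,0],"twist":[0,0.005,-0.014],"grip":0.4},{"translation":[-25,39,0],"twist":[0,0,0],"grip":0.4},{"translation":[-25,39,0],"twist":[0,0,0],"grip":0.4},{"translation":[-25,39,0],"twist":[0,0,0],"grip":0.4},{"translation":[-25,39,0],"twist":[0,0,0],"grip":0.4},{"translation":[-25,39,0],"twist":[0,0,0],"grip":0.4},{"translation":[-20,30,0],"twist":[0,0,0],"grip":0.4},{"translation":[-5,16,0],"twist":[0,0,0],"grip":0.4},{"translation":[0,0,0],"twist":[0,0,0],"grip":0.4},{"translation":[0,0,0],"twist":[0,0,0],"grip":0.4}]'
python3 - <<'E'
from h import *
go(404.8,-244,110,-12.7)
p,d,P=cloud('wrist');save('w3',p);np.savez('w3',p=p,P=P)
E
```

```text
t: 12.2
tool_pos: [0.4026, -0.2555, 0.1607]
orientation: [3.116, -0.343, 0.038]
force: [-0.8, 0.5, -0.5]
opening: 0.0648
at [ 402.6 -255.5  160.7] yaw -12.55 t 12.2 F [-0.8  0.5 -0.5] op 64.8
 d tool [ -1.7 -11.9  50.6] twist [ 0.0042 -0.0251  0.0026]
```

View pics/w3.png

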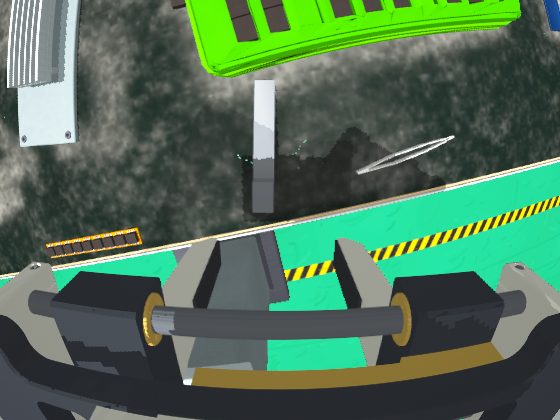

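The wrist view shows the wedge at cols 250-275, rows 80-213, nose up-image. The tweezers (400,155) and crate are clear of the fingers, and the sink lies on the stand at top left.

Run:
```python
from h import *
z=np.load('w3.npz');P=z['P']
def rect(n,c0,c1,r0,r1,z0,z1):
    m=np.zeros(P.shape[:2],bool);m[r0:r1,c0:c1]=1;m&=(P[...,2]>z0)&(P[...,2]<z1)
    k,l,s,_=cv2.connectedComponentsWithStats(m.astype(np.uint8));m=l==1+np.argmax(s[1:,4])
    X=P[m]*1000;c,sz,a=cv2.minAreaRect(X[:,:2].astype(np.float32))
    print(n,m.sum(),np.round(c,1),np.round(sz,1),round(a,2),np.round(np.percentile(X[:,2],[5,50,95])))
    return X
X=rect('wedge',240,285,74,220,.002,.06)
rect('block',240,285,74,220,.034,.05)
rect('tweez',350,460,130,180,.003,.03)
```

```text
wedge 2755 [ 446.2 -252.2] [ 22.3 137.9] 77.31 [ 5. 20. 41.]
block 688 [ 405.4 -243.7] [19.4 29.9] 77.22 [39. 40. 41.]
tweez 492 [ 410.4 -399.8] [  9.9 119.6] 9.34 [ 3.  8. 11.]
```

```bash
python3 -m pendant '[{"translation":[0,-12,10],"twist":[0.004,-0.025,0.003],"grip":0.2},{"translation":[0,0,30],"twist":[0,0,0],"grip":0.2},{"translation":[0,0,30],"twist":[0,0,0],"grip":0.2},{"translation":[0,0,25],"twist":[0,0,0],"grip":0.2},{"translation":[0,0,0],"twist":[0,0,0],"grip":0.2},{"translation":[0,0,0],"twist":[0,0,0],"grip":0.2},{"translation":[0,0,0],"twist":[0,0,0],"grip":0.2},{"translation":[0,0,0],"twist":[0,0,0],"grip":0.2},{"translation":[0,0,0],"twist":[0,0,0],"grip":0.2},{"translation":[0,0,0],"twist":[0,0,0],"grip":0.2}]'
python3 -c "
from h import *
go(405.4,-243.7,8,-12.7)"
```

```text
t: 13.25
tool_pos: [0.4152, -0.24, 0.071]
orientation: [3.12, -0.331, 0.015]
force: [0.3, -0.0, -0.1]
opening: 0.0559
at [ 415.2 -240.    71. ] yaw -12.1 t 13.25 F [ 0.3 -0.  -0.1] op 55.9
 d tool [-9.5  5.4 62.9] twist [ 0.0034 -0.0103  0.0104]
```

```bash
python3 -m pendant '[{"translation":[-9,5,10],"twist":[0.003,-0.01,0.01],"grip":0.2},{"translation":[0,0,18],"twist":[0,0,0],"grip":0.2},{"translation":[0,0,8],"twist":[0,0,0],"grip":0.2},{"translation":[0,0,4],"twist":[0,0,0],"grip":0.2},{"translation":[0,0,0],"twist":[0,0,0],"grip":0.2},{"translation":[0,0,0],"twist":[0,0,0],"grip":0.2},{"translation":[0,0,0],"twist":[0,0,0],"grip":0.2},{"translation":[0,0,0],"twist":[0,0,0],"grip":0.2},{"translation":[0,0,0],"twist":[0,0,0],"grip":0.2},{"translation":[0,0,0],"twist":[0,0,0],"grip":0.2}]'
python3 -c "
from h import *
go(405.4,-243.7,8,-12.7)"
```

```text
t: 14.25
tool_pos: [0.4048, -0.2454, 0.0312]
orientation: [3.12, -0.351, 0.003]
force: [0.5, -0.1, 0.0]
opening: 0.0556
at [ 404.8 -245.4   31.2] yaw -12.83 t 14.25 F [ 0.5 -0.1  0. ] op 55.6
 d tool [ 0.2 -1.9 23.2] twist [ 0.002  -0.002  -0.0022]
```

```bash
python3 -m pendant '[{"translation":[0,-2,9],"twist":[0.002,-0.002,-0.002],"grip":0.2},{"translation":[0,0,9],"twist":[0,0,0],"grip":0.2},{"translation":[0,0,4],"twist":[0,0,0],"grip":0.2},{"translation":[0,0,1],"twist":[0,0,0],"grip":0.2},{"translation":[0,0,0],"twist":[0,0,0],"grip":-1},{"translation":[0,0,0],"twist":[0,0,0],"grip":-1},{"translation":[0,0,0],"twist":[0,0,0],"grip":-1},{"translation":[0,0,0],"twist":[0,0,0],"grip":-1},{"translation":[0,0,0],"twist":[0,0,0],"grip":-1},{"translation":[0,0,0],"twist":[0,0,0],"grip":-1}]' 50
python3 -c "
from h import *
go(405.4,-243.7,8,-12.7)"
```

```text
t: 15.25
tool_pos: [0.4053, -0.2432, 0.0061]
orientation: [-3.122, 0.347, 0.0]
force: [0.1, -0.8, -1.0]
opening: 0.0197
at [ 405.3 -243.2    6.1] yaw -12.69 t 15.25 F [ 0.1 -0.8 -1. ] op 19.7
 d tool [ 0.2  0.4 -1.9] twist [-0.0002  0.0003  0.0002]
```

```bash
python3 -m pendant '[{"translation":[0,0,-12],"twist":[0,0,0],"grip":-1},{"translation":[0,0,-28],"twist":[0,0,0],"grip":-1},{"translation":[0,0,-28],"twist":[0,0,0],"grip":-1},{"translation":[0,-25,0],"twist":[0,0,0],"grip":-1},{"translation":[0,-40,0],"twist":[0,0,0],"grip":-1},{"translation":[0,-40,0],"twist":[0,0,0],"grip":-1},{"translation":[0,-40,0],"twist":[0,0,0],"grip":-1},{"translation":[0,-40,0],"twist":[0,0,0],"grip":-1},{"translation":[0,-30,0],"twist":[0,0,0],"grip":-1},{"translation":[0,-16,0],"twist":[0,0,0],"grip":-1}]'
python3 -m pendant '[{"translation":[0,0,0],"twist":[0,0,0],"grip":-1},{"translation":[0,0,0],"twist":[0,0,0],"grip":-1},{"translation":[0,0,0],"twist":[0,0,0],"grip":-1},{"translation":[0,0,0],"twist":[0,0,0],"grip":-1},{"translation":[0,0,0],"twist":[0,0,0],"grip":-1},{"translation":[0,0,0],"twist":[0,0,0],"grip":-1},{"translation":[0,0,0],"twist":[0,0,0],"grip":-1},{"translation":[0,0,0],"twist":[0,0,0],"grip":-1},{"translation":[0,0,0],"twist":[0,0,0],"grip":-1},{"translation":[0,0,0],"twist":[0,0,0],"grip":-1}]'
python3 - <<'E'
from h import *
go(468,10,35,-13.4)
p,d,P=cloud('wrist');save('w4',p);np.savez('w4',p=p,P=P)
E
```

```text
t: 16.25
tool_pos: [0.4596, -0.0128, 0.0866]
orientation: [3.12, -0.357, 0.013]
force: [-0.7, 0.3, -1.2]
opening: 0.0198
t: 17.25
tool_pos: [0.4597, -0.0145, 0.0887]
orientation: [3.119, -0.359, 0.015]
force: [-0.2, -0.7, -0.7]
opening: 0.0198
at [459.7 -14.5  88.7] yaw -13.12 t 17.25 F [-0.2 -0.7 -0.7] op 19.8
 d tool [  2.  -25.8  53.7] twist [ 0.0008 -0.0096  0.005 ]
```

View pics/w4.png

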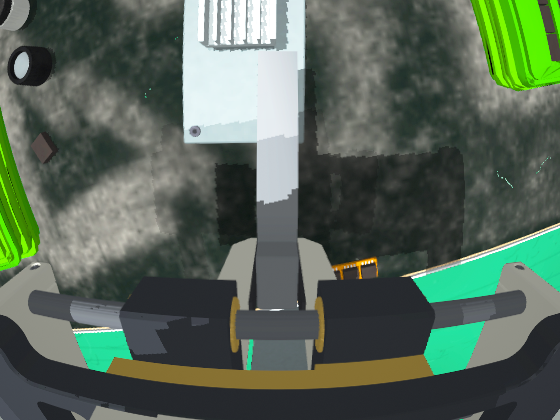

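The wedge sits square in the fingers (cols 257-298) and still needs about 26 mm sideways to the bed's middle; the sink's near end is at rows 0-47. I shift it sideways, then measure.

```bash
python3 -m pendant '[{"translation":[2,-13,10],"twist":[0,-0.01,0.005],"grip":-1},{"translation":[0,-13,12],"twist":[0,0,0],"grip":-1},{"translation":[0,0,12],"twist":[0,0,0],"grip":-1},{"translation":[0,0,6],"twist":[0,0,0],"grip":-1},{"translation":[0,0,0],"twist":[0,0,0],"grip":-1},{"translation":[0,0,0],"twist":[0,0,0],"grip":-1},{"translation":[0,0,0],"twist":[0,0,0],"grip":-1},{"translation":[0,0,0],"twist":[0,0,0],"grip":-1},{"translation":[0,0,0],"twist":[0,0,0],"grip":-1},{"translation":[0,0,0],"twist":[0,0,0],"grip":-1}]'
python3 - <<'E'
from h import *
go(468,10,14.5,-13.4)
p,d,P=cloud('wrist');save('w5',p);np.savez('w5',p=p,P=P)
X=P.reshape(-1,3)*1000;X=X[np.isfinite(X).all(1)]
Q=X.copy();Q[:,:2]=(X[:,:2]-[624,-27])@R.from_euler('z',-13.4,degrees=True).as_matrix()[:2,:2]
def f(n,m):print(n,m.sum(),np.round(np.percentile(Q[m],[2,50,98],axis=0),1).tolist())
near=(Q[:,0]>-115)&(Q[:,0]<-60)&(abs(Q[:,1])<70)
f('bed',near&(Q[:,2]>5)&(Q[:,2]<12))
f('wedge',near&(Q[:,2]>22)&(Q[:,2]<60))
f('sinktop',(Q[:,0]>-45)&(Q[:,0]<40)&(abs(Q[:,1])<30)&(Q[:,2]>42))
f('sinkplate',(Q[:,0]>-60)&(Q[:,0]<-30)&(abs(Q[:,1])<30)&(Q[:,2]>29)&(Q[:,2]<35))
for a,b in((-38,-28),(-12,-2),(2,12)): f(f'fins x{a}',(Q[:,0]>a)&(Q[:,0]<b)&(abs(Q[:,1])<30)&(Q[:,2]>44))
E
```

```text
t: 18.3
tool_pos: [0.4681, 0.0104, 0.0469]
orientation: [3.119, -0.365, 0.001]
force: [0.2, -0.2, -1.1]
opening: 0.0197
at [468.1  10.4  46.9] yaw -13.36 t 18.3 F [ 0.2 -0.2 -1.1] op 19.7
 d tool [ 0.   0.4 32.4] twist [ 0.0015 -0.0007  0.0007]
bed 8170 [[-108.7, -45.1, 6.8], [-84.4, 12.8, 8.3], [-61.0, 45.3, 10.0]]
wedge 4414 [[-112.8, -10.2, 46.8], [-87.6, -0.4, 53.5], [-61.3, 9.1, 59.7]]
sinktop 1183 [[-38.1, -24.6, 42.6], [-31.1, 3.2, 48.0], [-23.0, 24.3, 49.6]]
sinkplate 884 [[-38.2, -21.3, 29.7], [-34.8, -0.5, 32.3], [-30.3, 20.8, 34.2]]
fins x-38 738 [[-37.8, -24.7, 44.4], [-33.1, 3.2, 48.1], [-28.2, 24.3, 49.6]]Traceback (most recent call last):
  File "<stdin>", line 12, in <module>
  File "<stdin>", line 6, in f
    return _quantile_unchecked(
        a, q, axis, out, overwrite_input, method, keepdims, weights)
    return _ureduce(a,
                    func=_quantile_ureduce_func,
    ...<5 lines>...
                    overwrite_input=overwrite_input,
                    method=method)
    r = func(a, **kwargs)
    result = _quantile(arr,
                       quantiles=q,
    ...<2 lines>...
                       out=out,
                       weights=wgt)
    slices_having_nans = np.isnan(arr[-1, ...])
                                  ~~~^^^^^^^^^
IndexError: index -1 is out of bounds for axis 0 with size 0
```

View pics/w5.png

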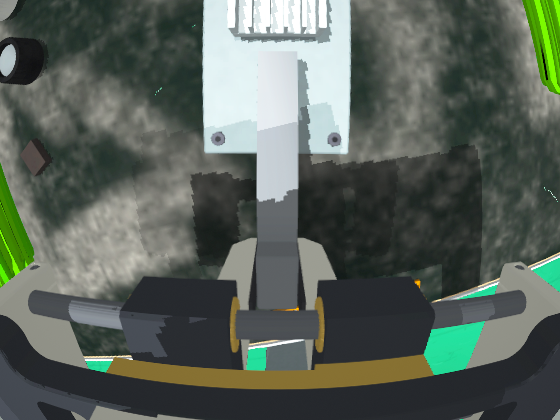

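All centred: bed middle y=0.1, wedge -0.5, sink -0.2 mm; sink near end at x=-38 with fins level at 48 mm. I lower the wedge onto the bed.

```bash
python3 -m pendant '[{"translation":[0,0,8],"twist":[0.001,0,0],"grip":-1},{"translation":[0,0,10],"twist":[0,0,0],"grip":-1},{"translation":[0,0,6],"twist":[0,0,0],"grip":-1},{"translation":[0,0,2],"twist":[0,0,0],"grip":-1},{"translation":[0,0,0],"twist":[0,0,0],"grip":-1},{"translation":[0,0,0],"twist":[0,0,0],"grip":-1},{"translation":[0,0,0],"twist":[0,0,0],"grip":-1},{"translation":[0,0,0],"twist":[0,0,0],"grip":-1},{"translation":[0,0,0],"twist":[0,0,0],"grip":-1},{"translation":[0,0,0],"twist":[0,0,0],"grip":-1}]'
python3 -c "
from h import *
go(468,10.4,14.5,-13.4)"
```

```text
t: 19.35
tool_pos: [0.4681, 0.0104, 0.0186]
orientation: [3.12, -0.365, 0.001]
force: [-0.5, -0.7, -1.1]
opening: 0.0197
at [468.1  10.4  18.6] yaw -13.36 t 19.35 F [-0.5 -0.7 -1.1] op 19.7
 d tool [-0.1  0.   4.1] twist [ 0.0004 -0.0007  0.0007]
```

```bash
python3 -m pendant '[{"translation":[0,0,2.5],"twist":[0,-0.001,0.001],"grip":-1},{"translation":[0,0,1.5],"twist":[0,0,0],"grip":-1},{"translation":[0,0,0],"twist":[0,0,0],"grip":-1},{"translation":[0,0,0],"twist":[0,0,0],"grip":-1},{"translation":[5,0,0],"twist":[0,0,0],"grip":-1},{"translation":[9,0,0],"twist":[0,0,0],"grip":-1},{"translation":[5,0,0],"twist":[0,0,0],"grip":-1},{"translation":[0,0,0],"twist":[0,0,0],"grip":-1},{"translation":[0,0,0],"twist":[0,0,0],"grip":-1},{"translation":[0,0,0],"twist":[0,0,0],"grip":-1}]'
python3 -c "
from h import *
s=robot.read_state();print((R.from_euler('z',13.4,degrees=True).apply(np.array(s['tool_pos'])*1000-[624,-27,0])).round(1))
go(500,2.5,14.1,-13.4)"
```

```text
t: 20.35
tool_pos: [0.4892, 0.0054, 0.0146]
orientation: [3.12, -0.367, 0.001]
force: [-0.2, 0.5, -0.8]
opening: 0.0197
[-138.6    0.2   14.6]
at [489.2   5.4  14.6] yaw -13.43 t 20.35 F [-0.2  0.5 -0.8] op 19.7
 d tool [11.2  0.3  0.5] twist [ 0.0003 -0.0007 -0.0006]
```

```bash
python3 -m pendant '[{"translation":[4,0,0.3],"twist":[0,0,0],"grip":-1},{"translation":[7,0,0],"twist":[0,0,0],"grip":-1},{"translation":[7,0,0],"twist":[0,0,0],"grip":-1},{"translation":[6,0,0],"twist":[0,0,0],"grip":-1},{"translation":[3,0,0],"twist":[0,0,0],"grip":-1},{"translation":[0,0,0],"twist":[0,0,0],"grip":-1},{"translation":[0,0,0],"twist":[0,0,0],"grip":-1},{"translation":[0,0,0],"twist":[0,0,0],"grip":-1},{"translation":[0,0,0],"twist":[0,0,0],"grip":-1},{"translation":[0,0,0],"twist":[0,0,0],"grip":-1}]'
python3 -c "
from h import *
s=robot.read_state();print((R.from_euler('z',13.4,degrees=True).apply(np.array(s['tool_pos'])*1000-[624,-27,0])).round(1))
go(542.2,-7.5,14.1,-13.4)"
```

```text
t: 21.35
tool_pos: [0.5176, -0.0015, 0.0141]
orientation: [3.12, -0.367, 0.001]
force: [0.1, -0.2, -1.1]
opening: 0.02
[-109.4    0.2   14.1]
at [517.6  -1.5  14.1] yaw -13.44 t 21.35 F [ 0.1 -0.2 -1.1] op 20.0
 d tool [25.3  0.2 -0. ] twist [ 0.0003 -0.0006 -0.0006]
```

```bash
python3 -m pendant '[{"translation":[2,0,0],"twist":[0,0,0],"grip":-1},{"translation":[3,0,0],"twist":[0,0,0],"grip":-1},{"translation":[3,0,0],"twist":[0,0,0],"grip":-1},{"translation":[3,0,0],"twist":[0,0,0],"grip":-1},{"translation":[3,0,0],"twist":[0,0,0],"grip":-1},{"translation":[2,0,0],"twist":[0,0,0],"grip":-1},{"translation":[1,0,0],"twist":[0,0,0],"grip":-1},{"translation":[0,0,0],"twist":[0,0,0],"grip":-1},{"translation":[0,0,0],"twist":[0,0,0],"grip":-1},{"translation":[0,0,0],"twist":[0,0,0],"grip":-1}]'
cat > m.py <<'E'
from h import *
import sys
s=robot.read_state();print((R.from_euler('z',13.4,degrees=True).apply(np.array(s['tool_pos'])*1000-[624,-27,0])).round(1),s['force'],s['opening'],s['t'])
p,d,P=cloud('wrist');save(sys.argv[1],p);np.savez(sys.argv[1],p=p,P=P)
X=P.reshape(-1,3)*1000;X=X[np.isfinite(X).all(1)]
Q=X.copy();Q[:,:2]=(X[:,:2]-[624,-27])@R.from_euler('z',-13.4,degrees=True).as_matrix()[:2,:2]
def f(n,m):
    if m.sum()>5:print(n,m.sum(),np.round(np.percentile(Q[m],[2,50,98],axis=0),1).tolist())
f('bed',(Q[:,0]>-105)&(Q[:,0]<-45)&(abs(Q[:,1])<44)&(abs(Q[:,1])>20)&(Q[:,2]>3)&(Q[:,2]<13))
S=(abs(Q[:,1])<30)&(Q[:,0]>-45)&(Q[:,0]<90)&(Q[:,2]>25)
f('sink',S)
from scipy.stats import binned_statistic
T=S&(Q[:,2]>43)&(Q[:,2]<62)
for a in range(-40,90,15):
    m=T&(Q[:,0]>=a)&(Q[:,0]<a+15)
    if m.sum()>20:print(a,m.sum(),'top z75',round(np.percentile(Q[m,2],75),1),'mid x',round(Q[m,0].mean(),1))
for sgn in(-1,1):
    m=T&(sgn*Q[:,1]>8)&(Q[:,0]<-23);
    if m.sum()>20:print('side',sgn,round(np.percentile(Q[m,2],75),1))
f('stop',(Q[:,0]>80)&(Q[:,0]<100)&(abs(Q[:,1])<32)&(Q[:,2]>30)&(Q[:,2]<42))
E
python3 m.py w6
```

```text
t: 22.35
tool_pos: [0.5317, -0.0045, 0.0147]
orientation: [-3.12, 0.366, 0.015]
force: [-3.2, -0.3, 2.5]
opening: 0.0198
[-95.    0.5  14.7] [-3.20079298 -0.25750326  2.51591013] 0.019837076821342413 22.35
bed 7469 [[-102.0, -43.1, 7.0], [-70.5, 20.0, 8.3], [-46.0, 43.1, 10.0]]
sink 19484 [[-40.2, -23.8, 26.4], [-1.2, -0.2, 34.6], [33.5, 23.9, 50.3]]
-40 1058 top z75 49.9 mid x -29.3
-25 1882 top z75 49.8 mid x -17.5
-10 1846 top z75 49.6 mid x -2.5
5 1804 top z75 49.3 mid x 12.5
20 1342 top z75 49.2 mid x 25.8
side -1 49.8
side 1 49.9
```

View pics/w6.png

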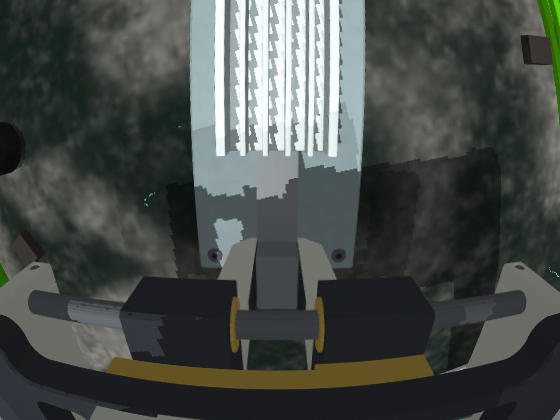

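The wedge is under the sink centrally, with fin tops tilting up slightly (about 1.5 mm lift so far), level side to side. I continue and correct the small tool tilt.

```bash
python3 -c "
from h import *
go(542.2,-7.5,14.1,-13.4)"
python3 -m pendant '[{"translation":[2,0.4,0.3],"twist":[0,-0.009,0],"grip":-1},{"translation":[2.5,0,0.2],"twist":[0,0,0],"grip":-1},{"translation":[2.5,0,0],"twist":[0,0,0],"grip":-1},{"translation":[2.5,0,0],"twist":[0,0,0],"grip":-1},{"translation":[2,0,0],"twist":[0,0,0],"grip":-1},{"translation":[0,0,0],"twist":[0,0,0],"grip":-1},{"translation":[0,0,0],"twist":[0,0,0],"grip":-1},{"translation":[0,0,0],"twist":[0,0,0],"grip":-1},{"translation":[0,0,0],"twist":[0,0,0],"grip":-1},{"translation":[0,0,0],"twist":[0,0,0],"grip":-1}]'
python3 m.py w7; python3 -c "
from h import *
go(542.2,-7.5,14.1,-13.4)"
```

```text
at [531.7  -4.5  14.7] yaw -13.4 t 22.4 F [-4.1  0.4  2.3] op 19.8
 d tool [10.9  0.5  0.5] twist [0.0008 0.0093 0.    ]
t: 23.4
tool_pos: [0.5402, -0.0064, 0.015]
orientation: [-3.118, 0.365, 0.041]
force: [-3.6, 0.6, 3.4]
opening: 0.0196
[-86.3   0.6  15. ] [-3.57864996  0.56544012  3.3540436 ] 0.019635797208179453 23.4
bed 6533 [[-101.1, -43.1, 7.1], [-68.1, -20.1, 8.3], [-45.8, 43.2, 10.0]]
sink 22669 [[-39.7, -23.8, 28.5], [3.1, -0.0, 36.6], [41.5, 23.9, 52.3]]
-40 1051 top z75 52.3 mid x -29.0
-25 2010 top z75 51.9 mid x -17.4
-10 2060 top z75 51.3 mid x -2.5
5 1978 top z75 50.8 mid x 12.5
20 1916 top z75 50.2 mid x 27.5
35 621 top z75 49.8 mid x 37.7
side -1 52.2
side 1 52.2
at [540.2  -6.4  15. ] yaw -13.36 t 23.45 F [-5.2  0.8  3.7] op 19.7
 d tool [2.2 0.6 0.9] twist [0.0006 0.0264 0.0008]
```

```bash
python3 - <<'E'
from h import *
P=np.load('w7.npz')['P'];X=P.reshape(-1,3)*1000;X=X[np.isfinite(X).all(1)]
Q=X.copy();Q[:,:2]=(X[:,:2]-[624,-27])@R.from_euler('z',-13.4,degrees=True).as_matrix()[:2,:2]
for a in range(-104,-38,3):
    m=(Q[:,0]>=a)&(Q[:,0]<a+3)&(abs(Q[:,1])<8)&(Q[:,2]>12)&(Q[:,2]<56)
    if m.sum()>5:print(a,m.sum(),np.round(np.median(Q[m,2]),1),end=' | ')
E
python3 m.py w8
```

```text
-101 97 49.2 | -98 155 49.3 | -95 168 49.4 | -92 173 49.3 | -89 159 49.2 | -86 180 49.4 | -83 183 49.3 | -80 192 49.2 | -77 205 49.2 | -74 274 48.7 | -71 639 39.0 | -68 180 32.1 | -65 185 32.1 | -62 187 32.0 | -59 187 32.0 | -56 214 31.7 | -53 209 30.9 | -50 213 30.0 | -47 206 29.2 | -44 212 28.4 | -41 161 27.9 | [-86.3   0.6  15. ] [-5.15132493  0.83295885  3.70277346] 0.01971305205003388 23.45
bed 6540 [[-101.1, -43.2, 7.1], [-68.2, -20.1, 8.3], [-45.9, 43.1, 9.9]]
sink 22681 [[-39.8, -23.8, 28.6], [3.1, -0.0, 36.6], [41.5, 23.9, 52.3]]
-40 1055 top z75 52.3 mid x -29.0
-25 2018 top z75 51.8 mid x -17.4
-10 2053 top z75 51.4 mid x -2.5
5 1984 top z75 50.8 mid x 12.5
20 1917 top z75 50.2 mid x 27.5
35 617 top z75 49.8 mid x 37.7
side -1 52.2
side 1 52.2
```

View pics/w8.png

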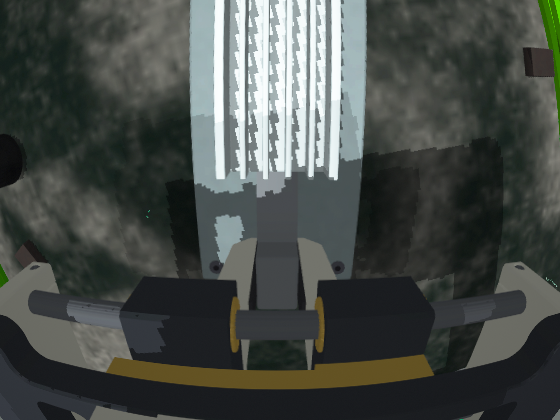

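The wedge is level but about 0.8 mm above the bed. I seat it and advance 3 mm.

```bash
python3 -m pendant '[{"translation":[0,0,0.6],"twist":[0,0,0],"grip":-1},{"translation":[1.5,0,0.5],"twist":[0,0,0],"grip":-1},{"translation":[1.5,0,0.3],"twist":[0,0,0],"grip":-1},{"translation":[1,0,0.2],"twist":[0,0,0],"grip":-1},{"translation":[0.3,0,0.2],"twist":[0,0,0],"grip":-1},{"translation":[0.3,0,0.2],"twist":[0,0,0],"grip":-1},{"translation":[0.3,0,0.2],"twist":[0,0,0],"grip":-1},{"translation":[0.3,0,0.2],"twist":[0,0,0],"grip":-1},{"translation":[0.3,0,0.2],"twist":[0,0,0],"grip":-1},{"translation":[0.3,0,0.2],"twist":[0,0,0],"grip":-1}]'
python3 m.py w9
python3 - <<'E'
from h import *
P=np.load('w9.npz')['P'];X=P.reshape(-1,3)*1000;X=X[np.isfinite(X).all(1)]
Q=X.copy();Q[:,:2]=(X[:,:2]-[624,-27])@R.from_euler('z',-13.4,degrees=True).as_matrix()[:2,:2]
for a in range(-98,-38,6):
    m=(Q[:,0]>=a)&(Q[:,0]<a+3)&(abs(Q[:,1])<8)&(Q[:,2]>12)&(Q[:,2]<56)
    if m.sum()>5:print(a,np.round(np.median(Q[m,2]),1),end=' | ')
m=(Q[:,2]>46)&(Q[:,2]<60)&(Q[:,0]>-45)&(Q[:,0]<-20)&(abs(Q[:,1])>15)&(abs(Q[:,1])<30);print('fin near x',np.percentile(Q[m,0],[0.5,2]))
go(542.2,-7.5,14.1,-13.4)
E
```

```text
t: 24.5
tool_pos: [0.5424, -0.0067, 0.0143]
orientation: [-3.117, 0.364, 0.053]
force: [-7.8, 1.9, 7.8]
opening: 0.0198
[-84.1   0.9  14.3] [-7.83762743  1.85764855  7.75317976] 0.01981092859355079 24.5
bed 6246 [[-100.6, -43.1, 7.1], [-67.4, -20.0, 8.4], [-46.1, 43.2, 9.9]]
sink 28929 [[-44.9, -25.7, 29.5], [-4.3, -0.2, 46.8], [42.6, 25.7, 120.4]]
-40 1073 top z75 52.5 mid x -29.0
-25 2060 top z75 52.1 mid x -17.5
-10 2102 top z75 51.5 mid x -2.5
5 2023 top z75 51.0 mid x 12.5
20 1989 top z75 50.4 mid x 27.4
35 875 top z75 50.0 mid x 38.6
side -1 52.4
side 1 52.5
-98 48.7 | -92 48.6 | -86 48.8 | -80 48.7 | -74 48.5 | -68 31.7 | -62 31.6 | -56 31.6 | -50 30.3 | -44 28.8 | fin near x [-33.17363967 -32.85700568]
at [542.4  -6.7  14.4] yaw -13.32 t 24.55 F [-7.8  1.9  6.5] op 20.0
 d tool [0.  0.9 0.3] twist [0.0011 0.0343 0.0013]
```

Run:
```python
from h import *
p,d,P=cloud('top')
q=cv2.resize(p[90:290,200:460],None,fx=3,fy=3,interpolation=2);save('end',q)
X=P.reshape(-1,3)*1000;X=X[np.isfinite(X).all(1)]
Q=X.copy();Q[:,:2]=(X[:,:2]-[624,-27])@R.from_euler('z',-13.4,degrees=True).as_matrix()[:2,:2]
m=(abs(Q[:,1])<22)&(Q[:,2]>42)&(Q[:,2]<60)
for a in (-30,-10,10,30,50,65):
    k=m&(Q[:,0]>a)&(Q[:,0]<a+15);print(a,k.sum(),k.sum()>5 and np.round(np.percentile(Q[k,2],70),1))
for i in range(6): robot.read_camera('scene')
go(542.2,-7.5,14.1,-13.4)
```

```text
-30 0 False
-10 0 False
10 0 False
30 16 51.9
50 22 51.0
65 26 49.2
at [542.4  -6.7  14.3] yaw -13.32 t 24.9 F [-7.6  2.1  7.8] op 19.7
 d tool [0.  0.9 0.2] twist [0.0011 0.0342 0.0014]
```

View pics/end.png

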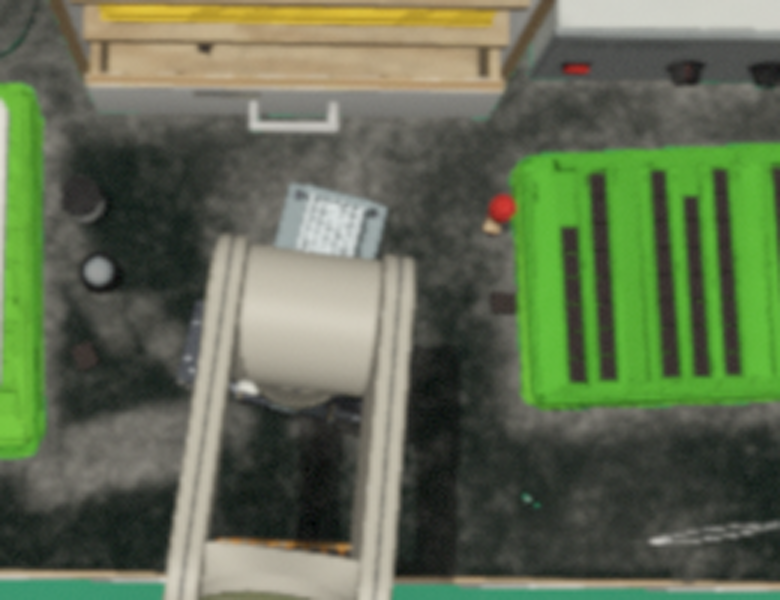

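The picture shows the loupe, jar, parts, stamp and tweezers in place, and the sink's far end at the rear of the bed near (335,225). The arm is steady, so I'll hand it in.

```bash
python3 -c "
from plant import robot
print(robot.close_job());print(robot.read_state()['tool_pos'])"
```

```text
the job is handed in; nothing more can be done
None
the job is handed in; nothing more can be done
```

I laid the heat sink fins up on the posts and ledge, centred to within about 0.5 mm, and let go of it. I then slid the wedge along the bed between the posts until the near end lifted. The job was handed in at about 25 s, still gripping the wedge and clear of the sink.

**Last checks:**
- **Lift:** the near end is up about 4 mm. Fin heights give 3.8 to 4.2 mm at the posts, and the wedge geometry gives about 3.5 mm there. It is level side to side.
- **Far end:** the sink slid back about 4 mm against the rear stop, as allowed. The fin-top slope suggests the far end is still on the ledge, within about 0.5 mm. I did not see that contact directly, and the top camera's depth there was too noisy to confirm it.
- **Wedge:** it rode about 0.8 mm above the bed at first. I pressed it down and it now sits flat.
- **Tool:** it is tilted about 2°, partly because I made one correction with the wrong sign. The force readings are under 8 N per axis and the pose stayed steady over the last 0.35 s.
- **Other things on the bench:** those I could see in the last top view were where they started. The strip was mostly hidden by the arm and the spool was outside the crop. Nothing I carried passed near the spool, and the wedge stayed well above and ahead of the strip.

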